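# Close the filter holder of an air sampler

## Task

Close the filter holder: first seat the loose perforated disk flat in the holder's mouth, knob up, and let go of it; then put the octagonal ring over it, feel for where its lugs drop between the threads, and screw it clockwise until it is fully down. Be gentle: do not press hard, do not jam the ring against the end of its thread, and leave everything else where it is.

Things in the scene. Friction and masses are not known exactly. Their poses are not given: they have to be found in the camera images.
- holder: Fixed filter holder: aluminium drum, 76 mm diameter, top 49 mm up, on a dark 100 x 100 x 6 mm foot plate, with an upright round steel neck rising to 68 mm. Origin at the centre of the plate's underside, z up along the neck's axis. Its yaw tells nothing about the neck: the neck's threads stand at an unmeasured angle.
- mouth (a point): Centre of the neck's rim, 68 mm above the table, on the axis, z up. The neck is a tube of 44.4 mm outer and 38.4 mm inner diameter. In the bore, 7 mm below the rim, lies a flat sprung seat: held up with 3 N, then 2 N per mm, 5 mm of travel.
- threads (a point): Point on the neck's axis 4.5 mm below the rim. Four thread lands outside the neck, every 90 degrees, 53.2 mm over all; tops level, 1 mm below the rim; each 62 degrees long, then a 28 degree gap. Where the gaps lie is not measured: feel for them. A land's underside starts at this height and, clockwise from above, falls 4 mm over 36 degrees, runs level 18 degrees, then ends in a stop.
- disk: Loose steel disk, 60 g, 36.4 mm in diameter and 5 mm thick with a slightly bevelled lower edge and rows of small black holes, with a round pull knob of 12 mm diameter in the middle of its top, standing 20 mm above the disk (25 mm overall). Origin at the centre of the underside, z up along the knob. It lies flat, knob up. Seated on the relaxed seat its origin is 7 mm below the rim.
- ring: Loose octagonal aluminium ring, about 80 g, 64 mm across flats, 19.5 mm high, lying skirt down. Origin at the centre of its lower edge, z up; x and y axes square to flats (a flat every 45 degrees). Skirt 56.4 mm wide inside; four lugs at its lower edge, on the +x, +y, -x, -y axes, 7 mm wide, 4 mm high, point in to 47.6 mm diameter. Lugs on top of the lands: lower edge 1 mm below the rim.
- ring_top (a point): Centre of the ring's top, 19.5 mm above its lower edge. Lip 6 mm thick with a 27 mm hole that the disk's knob passes; a collar under it, down to 7 mm above the lower edge, presses on the disk. Dropped into the gaps the lower edge is 9 mm below the rim, loose on the disk; screwed down (36 to 47 degrees clockwise from there) 12.5 mm, the disk pressed down 3.5 mm; the stop, 18 degrees on, is hard and need not be met.
- spacer: Bystander: plain round aluminium ring, 48 mm in diameter, 8 mm high. Origin under its centre.
- tin0: Bystander: closed aluminium tin, 52 mm in diameter, 34 mm high. Origin under its centre.
- tin1: Bystander: a second tin like tin0.
- reagent: Bystander: amber bottle, 60 mm in diameter, 130 mm high. Origin under its centre.
- beaker: Bystander: open glass, 66 mm in diameter, 75 mm high. Origin under its centre.
- dish: Bystander: shallow white dish, 84 mm in diameter, 16 mm high. Origin under its centre.
- driver: Bystander: screwdriver lying flat.
- brush: Bystander: brush lying flat.
Not all that is in view belongs to the job. Leave any red look-alike of the disk alone.

How it is judged:
By the outcome, as a careful person would: the job done as asked, in the order asked, and still so for the second after the job is handed in, with the robot touching nothing.
It also fails if it takes over 72 s, if anything falls off the work surface, if the arm or the gripper's body presses on something with over 40 N, if the wrist force passes 120 N, or if a joint passes its speed limit or range.

## Robot

A 6-joint arm with a two-finger parallel gripper is mounted at the origin on the work surface. World frame = base frame: x ahead of the robot, y to its left, z up, the work surface at z = 0. Lengths are in m, angles in rad, forces in N, time in s.
With the tool pointing down it reaches from about 0.25 to 0.725 m from the base axis. Payload 9.7 kg.
Tool frame: the origin (TCP) lies at the very end of the fingers, on their centre line; the grasp point (between the pads) lies manip.grasp_offset behind it (manip.grasp_offset is the distance from the TCP to the grasp point, in m); z points along the fingers, y is the direction in which the jaws open and shut (so a half turn about z gives the same grasp; the last joint's range is limited). The gripper opens to 85 mm and grips with 20 to 120 N. Pads are 22 mm wide; open, the fingers measure 114 mm over their backs; the gripper's body (76 mm by 85 mm) begins 54 mm behind the grasp point. The pads swing forward as they close: fully open they stand 13 mm farther back than shut.
Start: joints at [1.299, 0.087, 0.176, 1.66, 0, 1.571], TCP at [0.148, 0.53, 0.231] pointing down, gripper open.
Joint ranges: [-3.13, 3.13], [-0.85, 1.81], [-1.15, 1.24], [-2.2, 2.28], [-1.44, 1.52], [-3.14, 3.14]. Speed limits (rad/s): [2.22, 2.22, 2.57, 3.14, 3.14, 3.14].

## Interface

Orientations are given as a unit quaternion [x, y, z, w].
In Python, from plant import sensors, imaging, workorder, spot_in, mark_of, manip gives the robot as it stands.
- The arm moves only by the tool play_rows, never from a script. Its argument "moves" is a list of rows, each a list of 7 numbers: the shift along the tool's x, y, z in cm, then the turn, a rotation vector about the tool's x, y, z in rad, then the opening, from 0 (shut) to 1 (fully open). In form: [[dx, dy, dz, wx, wy, wz, claw], ...]. A call has exactly 8 rows; each row shifts and turns the pose as measured when the row begins, along the tool's axes as they then stand; what a row does not reach is not made up. A row lasts 1/10 s, in which the tool goes at most 50 mm and 8.59 degrees, less where a joint would pass 70% of its speed; a pose out of reach is approached as far as the arm can. A call is refused whole if a number of a shift passes 5 or a number of a turn 0.15, either way. A call with a gripper value outside its range is refused whole. The fingers move at their own pace and stop on an object; the grip force is fixed at half the most. Time passes only in rows, so rows that do not move let the fingers close, or fill a call up. It gives the time, the measured TCP pose, the force and the opening at its end, in the units of the state.
- sensors.get_state(): the state, without advancing time (a new reading comes with each control period).
- imaging.snapshot(name): name is "side" or "top" or "wrist"; returns a dict with "pixels" (480x640x3 uint8, red, green, blue), "mtx" (3x3 intrinsics, pixels), "rvec" (rotation vector, rad) and "tvec" (3), from world to camera coordinates, as OpenCV has them. Camera axes: x right, y down, z forward; pixel columns grow to the right and rows downward; lengths in m; the calibration is good to about 2 mm. A picture is of the moment at which its call begins. There is no depth.
- workorder.job_done(): hands the job in, once; it reports no verdict.
Trained networks look in the newest picture that a camera, given by its name, has taken for a name from the list of things; names that differ only in an ending like _2 or _b are one class to them, and where a whole thing is asked for, a point or a joint stands for the part that bears it (a point fixed in the world has none). Each returns a list of dicts, best first, with "p" (0 to 1); they miss things now and then, are a little off and sometimes report something else, mostly with a low value. They report only what shows in the picture. A call takes as long as a camera call. They do not tell look-alikes from the thing itself.
- spot_in(name, camera): "position" ([x, y, z] in m, in world coordinates, good to about 4 mm: the middle of the surface that is visible of it).
- mark_of(name, camera): "position" ([x, y, z] in m, in world coordinates, good to about 4 mm: a listed point, or the origin of a listed thing).
The state is a dict: "time_s": time; "joint_pos": joint angles; "joint_velocities": joint speeds; "effort": joint torques, N m; "eef_pos": TCP position; "orientation": TCP orientation; "force": force on the tool from outside, world axes, zero at the start; "ft_torque": the same for the moment, N m; "width": finger opening in m.
Only numpy, scipy, OpenCV 4.12 (cv2) and the standard library are available. Lean on these libraries where they do the work, as an engineer would, in place of code of your own. Each camera call takes 0.05 s, during which the arm holds its last target. There are 200 camera calls.

## Working session

There is one attempt and no reset: what is moved stays moved. The work goes in short steps, Python scripts to look and compute and a tool call to move; the robot and the scene stay as the last step left them, time stands still between calls to the robot, and variables do not carry over. Pictures are saved under pics/ and viewed, about 8 in all and at most 12, crops included, and the job is handed in when it is done.

Besides the shell and the picture viewer there is one more tool, called after "Request:" by a JSON object that holds its "fn" and its "kwargs". play_rows: Moves the arm, as the interface text tells. Its arguments: {"type":"object","properties":{"moves":{"type":"array","items":{"type":"array","items":{"type":"number"}}}},"required":["moves"]}

```bash
mkdir -p pics; ls
cat > h.py <<'E'
import numpy as np, cv2
from plant import sensors, imaging, workorder, spot_in, mark_of, manip
from scipy.spatial.transform import Rotation as R
def snap(n,f=None):
    s=imaging.snapshot(n)
    if f: cv2.imwrite('pics/'+f,s['pixels'][:,:,::-1])
    return s
def ray(s,uv,z):
    K=s['mtx'];Rm=cv2.Rodrigues(np.array(s['rvec'],float))[0];t=np.array(s['tvec'],float).ravel()
    d=Rm.T@np.linalg.inv(K)@np.array([uv[0],uv[1],1.]);c=-Rm.T@t
    return c+d*(z-c[2])/d[2]
def proj(s,p):
    return cv2.projectPoints(np.array(p,float).reshape(-1,3),np.array(s['rvec'],float),np.array(s['tvec'],float),np.array(s['mtx'],float),None)[0].reshape(-1,2)
def st():
    s=sensors.get_state();print('t',round(s['time_s'],2),'p',np.round(s['eef_pos'],4),'q',np.round(s['orientation'],4),'F',np.round(s['force'],1),'M',np.round(s['ft_torque'],2),'w',round(s['width'],4),'j',np.round(s['joint_pos'],3));return s
E
python3 - <<'E'
from h import *
np.set_printoptions(suppress=True)
s=st();print(manip.grasp_offset, R.from_quat(s['orientation']).as_matrix().round(3))
for c in ['top','side']:
    S=snap(c,c+'0.png')
    for n in ['holder','mouth','disk','ring','ring_top','spacer']:
        for f in (mark_of,):
            for d in f(n,c)[:4]: print(c,n,np.round(d['position'],3),round(d['p'],2),proj(S,d['position']).round())
E
```

```text
pics
t 0.0 p [0.1476 0.5296 0.2306] q [ 0.1355  0.9908 -0.0006 -0.0001] F [ 0.3 -0.1  0.9] M [0.01 0.03 0.05] w 0.085 j [1.299 0.087 0.175 1.66  0.    1.571]
0.0187 [[-0.963  0.268 -0.   ]
 [ 0.268  0.963 -0.001]
 [ 0.    -0.001 -1.   ]]
top holder [ 0.536  0.055 -0.003] 0.63 [[284. 267.]]
top mouth [0.537 0.054 0.072] 0.57 [[281. 259.]]
top disk [ 0.604 -0.251 -0.   ] 0.79 [[455. 231.]]
top disk [ 0.565 -0.182 -0.002] 0.52 [[418. 252.]]
top ring [0.51  0.266 0.   ] 0.84 [[163. 281.]]
top ring_top [0.508 0.262 0.019] 0.57 [[162. 280.]]
top ring_top [0.695 0.285 0.004] 0.47 [[159. 180.]]
top spacer [0.394 0.047 0.001] 0.53 [[286. 349.]]
side holder [0.536 0.06  0.   ] 0.81 [[326. 302.]]
side mouth [0.536 0.054 0.067] 0.97 [[328. 272.]]
side mouth [0.538 0.058 0.063] 0.19 [[326. 275.]]
side disk [ 0.559 -0.181 -0.003] 0.76 [[364. 228.]]
side disk [ 0.599 -0.249  0.001] 0.49 [[359. 205.]]
side ring [0.512 0.267 0.004] 0.75 [[282. 390.]]
side ring_top [0.511 0.261 0.02 ] 0.69 [[284. 381.]]
side spacer [0.537 0.059 0.002] 0.43 [[325. 301.]]
side spacer [0.704 0.121 0.003] 0.27 [[226. 293.]]
```

View pics/top0.png

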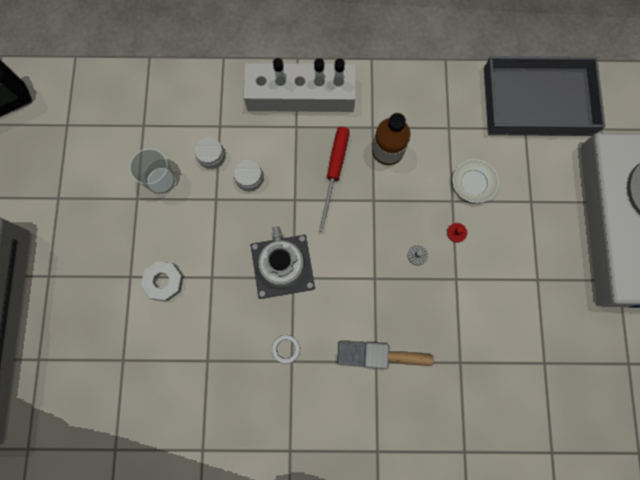

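View pics/side0.png

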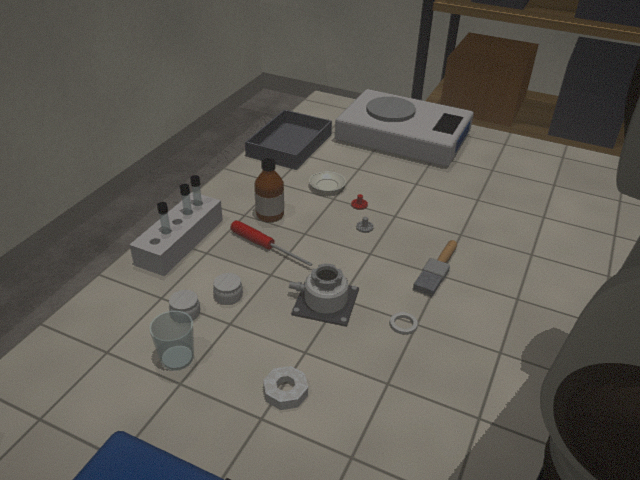

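Run:
```python
import cv2,numpy as np
a=cv2.imread('pics/top0.png')
A=cv2.resize(a[200:280,385:485],(800,600)[:1]*1+(640,)) if 0 else cv2.resize(a[205:275,390:480],None,fx=6,fy=6,interpolation=cv2.INTER_CUBIC)
B=cv2.imread('pics/side0.png');B=cv2.resize(B[185:245,330:385],None,fx=4,fy=4,interpolation=cv2.INTER_CUBIC)
o=np.zeros((420,540+220,3),np.uint8);o[:420,:540]=A;o[:240,540:]=B
cv2.imwrite('pics/crop1.png',o)
```

```text
(no output)
```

View pics/crop1.png

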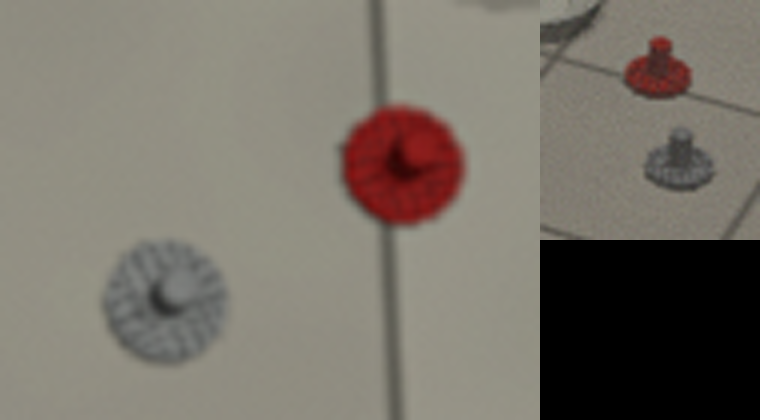

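Candidates for the disk: grey steel at top (418,255) / side (364,226), and red at top (457,232) / side (359,204). The crop shows the grey one with black holes and a knob, so it fits, and the red one is the look-alike. The ring is at top (162,281) and the holder at (282,262). I'm moving above the grey disk.

Request:
{"fn": "play_rows", "kwargs": {"moves": [[-3.6, -3.5, 0.3, 0, 0, 0, 1], [-3.6, -3.5, 0.3, 0, 0, 0, 1], [-3.6, -3.5, 0.3, 0, 0, 0, 1], [-3.6, -3.5, 0.3, 0, 0, 0, 1], [-3.6, -3.5, 0.3, 0, 0, 0, 1], [-3.6, -3.5, 0.3, 0, 0, 0, 1], [-3.6, -3.5, 0.3, 0, 0, 0, 1], [-3.6, -3.5, 0.3, 0, 0, 0, 1]]}}

```text
time_s: 1.5
eef_pos: [0.3483, 0.1851, 0.2055]
orientation: [0.13, 0.991, 0.0, 0.001]
force: [1.5, 1.8, 0.3]
width: 0.0855
```

Request:
{"fn": "play_rows", "kwargs": {"moves": [[-3.6, -3.5, 0.5, 0, 0, 0, 0.7], [-3.6, -3.5, 0.5, 0, 0, 0, 0.6], [-3.6, -3.5, 0.5, 0, 0, 0, 0.6], [-3.6, -3.5, 0.5, 0, 0, 0, 0.6], [-3.6, -3.5, 0.5, 0, 0, 0, 0.6], [-3.6, -3.5, 0.5, 0, 0, 0, 0.6], [-3.6, -3.5, 0.5, 0, 0, 0, 0.6], [-1, -1, 0, 0, 0, 0, 0.6]]}}

```text
time_s: 2.3
eef_pos: [0.5326, -0.132, 0.1725]
orientation: [0.132, 0.991, 0.001, 0.004]
force: [-0.2, 0.4, -0.9]
width: 0.0512
```

Run:
```python
from h import *
s=st();S=snap('wrist','w1.png')
for d in mark_of('disk','wrist')[:3]: print(np.round(d['position'],4),round(d['p'],2),proj(S,d['position']).round())
p=s['eef_pos'];Rm=R.from_quat(s['orientation']).as_matrix()
C=-cv2.Rodrigues(np.array(S['rvec'],float))[0].T@np.array(S['tvec']).ravel()
print('cam in tool',Rm.T@(C-p),'tcp px',proj(S,p), 'axes',cv2.Rodrigues(np.array(S['rvec'],float))[0]@Rm)
```

```text
t 2.3 p [ 0.5326 -0.132   0.1725] q [0.1324 0.9912 0.0013 0.0042] F [-0.2  0.4 -0.9] M [ 0.08  0.02 -0.03] w 0.0512 j [-0.245  0.061  0.035  1.536  0.003  0.021]
[ 0.5578 -0.1765 -0.0006] 0.65 [[277. 249.]]
[0.5367 0.0565 0.0648] 0.35 [[632. 154.]]
cam in tool [ 0.06960391  0.00075163 -0.14192625] tcp px [[322.77412094 307.18583606]] axes [[-1.39418119e-04  9.99999707e-01  7.52566717e-04]
 [-9.60795882e-01  7.47018172e-05 -2.77256681e-01]
 [-2.77256656e-01 -7.61717607e-04  9.60795590e-01]]
```

View pics/w1.png

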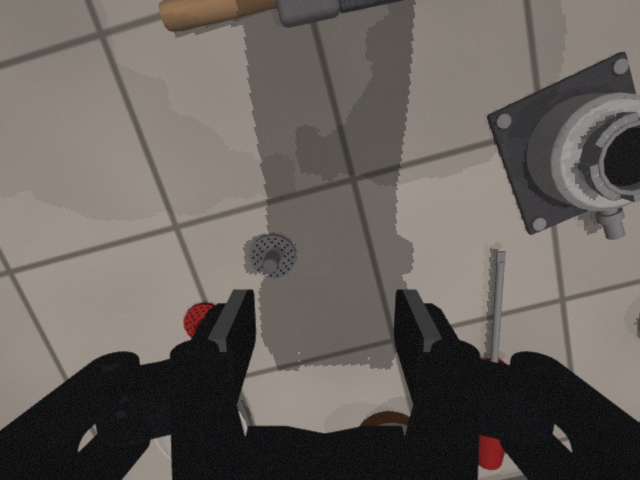

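The disk centre is at about (274,255), its knob top at about (270,265), and the red one at (202,320). Next is a finer position.

Run:
```python
from h import *
s=sensors.get_state();S=snap('wrist')
print(ray(S,(274,254.5),.005),ray(S,(270,266),.025))
S2=snap('top'); print([ (d['position'],d['p']) for d in mark_of('disk','top')[:2]])
print('tool delta cm',R.from_quat(s['orientation']).as_matrix().T@(ray(S,(274,254.5),.005)-s['eef_pos'])*100)
```

```text
[ 0.55893458 -0.17740788  0.005     ] [ 0.56063314 -0.17867676  0.025     ]
[]
tool delta cm [-3.70991487 -3.91153387 16.83163676]
```

Request:
{"fn": "play_rows", "kwargs": {"moves": [[-1.3, -1.3, 1.5, 0, 0, 0, 0.6], [-1.3, -1.3, 2, 0, 0, 0, 0.6], [-1.2, -1.3, 2, 0, 0, 0, 0.6], [0, 0, 2.5, 0, 0, 0, 0.6], [0, 0, 2, 0, 0, 0, 0.6], [0, 0, 1, 0, 0, 0, 0.6], [0, 0, 0, 0, 0, 0, 0.6], [0, 0, 0, 0, 0, 0, 0.6]]}}

```text
time_s: 3.35
eef_pos: [0.5612, -0.1709, 0.0616]
orientation: [0.125, 0.992, 0.001, 0.008]
force: [0.1, -0.5, -0.0]
width: 0.0514
```

Run:
```python
from h import *
s=st();S=snap('wrist','w2.png')
for d in mark_of('disk','wrist')[:2]: print(np.round(d['position'],4),round(d['p'],2),proj(S,d['position']).round())
print('expected px',proj(S,[.5597,-.178,.025]),proj(S,[.5597,-.178,.005]))
```

```text
t 3.35 p [ 0.5612 -0.1709  0.0616] q [0.1247 0.9922 0.0013 0.0077] F [ 0.1 -0.5 -0. ] M [ 0.03 -0.08  0.01] w 0.0514 j [-0.298  0.16  -0.071  1.325  0.005 -0.048]
[ 0.5594 -0.1776 -0.0019] 0.79 [[309. 251.]]
expected px [[306.86931854 271.06479311]] [[308.32344998 256.05213626]]
```

View pics/w2.png

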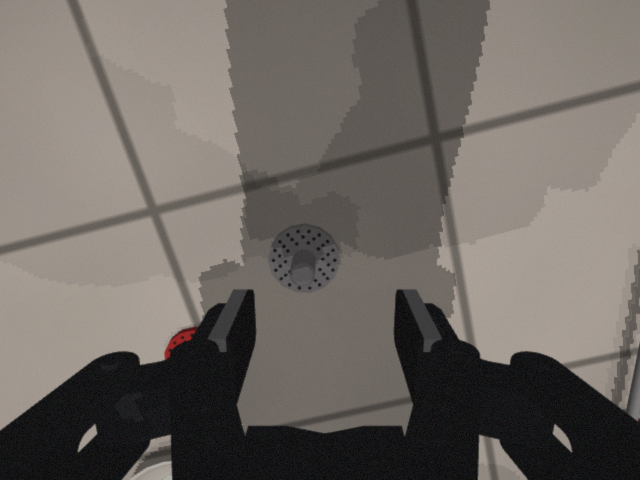

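The disk centre is at (305,257) and its knob top at (303,273), so it lies about 1.8 mm further along -y than I assumed. The tool has tilted slightly as well, so I'll write a helper that includes the levelling turn.

```bash
cat >> h.py <<'E'
def goto(p,yaw=None):
    """tool delta (cm) and turn (rad) to world point p, vertical tool, jaw(y)-axis yaw (deg) mod 180 nearest"""
    s=sensors.get_state();Rm=R.from_quat(s['orientation'])
    y=Rm.as_matrix()[:,1];cur=np.degrees(np.arctan2(y[1],y[0]))
    if yaw is None: t=cur
    else: t=cur+(yaw-cur+90)%180-90
    a=np.radians(t);Y=np.array([np.cos(a),np.sin(a),0]);Z=np.array([0,0,-1.]);T=R.from_matrix(np.c_[np.cross(Y,Z),Y,Z])
    print('jaw yaw now %.1f ->%.1f'%(cur,t),'cm',(Rm.inv().apply(np.array(p)-s['eef_pos'])*100).round(2),'rot',(Rm.inv()*T).as_rotvec().round(3),'p',np.round(s['eef_pos'],4),'F',np.round(s['force'],1),'M',np.round(s['ft_torque'],2),'w',round(s['width'],4),'j6',round(s['joint_pos'][5],2),'t',round(s['time_s'],1))
E
python3 - <<'E'
from h import *
S=snap('wrist');a=ray(S,(305,257),.005);b=ray(S,(303,273),.025);print(a,b)
m=(a+b)/2;m[2]=.045;goto(m)
E
```

```text
[ 0.56028522 -0.18003249  0.005     ] [ 0.56069481 -0.18024742  0.025     ]
jaw yaw now 75.6 ->75.6 cm [-0.09 -0.9   1.71] rot [ 0.004  0.016 -0.   ] p [ 0.5616 -0.1712  0.0622] F [-0.7  0.3  0. ] M [0.03 0.06 0.01] w 0.0514 j6 -0.05 t 3.5
```

Request:
{"fn": "play_rows", "kwargs": {"moves": [[0, -0.9, 0.3, 0.004, 0.016, 0, 0.6], [0, 0, 0.8, 0, 0, 0, 0.5], [0, 0, 1, 0, 0, 0, 0.5], [0, 0, 1, 0, 0, 0, 0.4], [0, 0, 0.8, 0, 0, 0, 0.4], [0, 0, 0.6, 0, 0, 0, 0.4], [0, 0, 0, 0, 0, 0, 0.4], [0, 0, 0, 0, 0, 0, 0.4]]}}

```text
time_s: 4.3
eef_pos: [0.5595, -0.1809, 0.0138]
orientation: [0.125, 0.992, 0.0, -0.0]
force: [0.3, 0.0, 0.5]
width: 0.0342
```

Run:
```python
from h import *
goto([.5605,-.1801,.013])
S=snap('wrist','w3.png')
```

```text
jaw yaw now 75.6 ->75.6 cm [-0.07  0.11  0.08] rot [ 0. -0.  0.] p [ 0.5595 -0.1809  0.0138] F [0.3 0.  0.5] M [-0.03 -0.06  0.01] w 0.0342 j6 -0.06 t 4.3
```

View pics/w3.png

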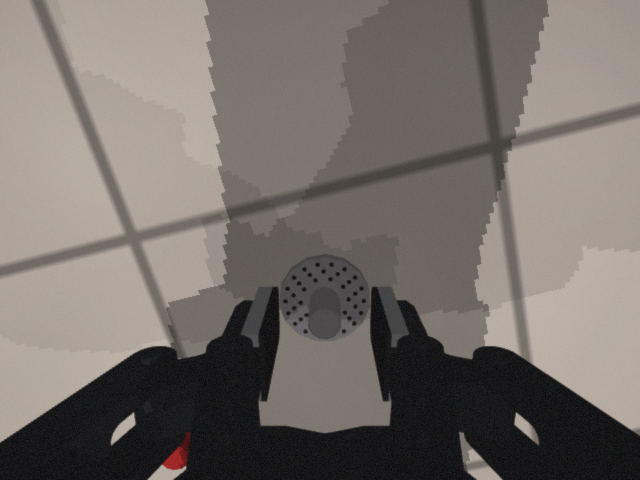

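The knob, at (324,323), sits midway between the fingers. Closing.

Request:
{"fn": "play_rows", "kwargs": {"moves": [[-0.07, 0.05, 0, 0, 0, 0, 0.2], [0, 0, 0, 0, 0, 0, 0], [0, 0, 0, 0, 0, 0, 0], [0, 0, 0, 0, 0, 0, 0], [0, 0, 0, 0, 0, 0, 0], [0, 0, 0, 0, 0, 0, 0], [0, 0, 0, 0, 0, 0, 0], [0, 0, 0, 0, 0, 0, 0]]}}

```text
time_s: 5.15
eef_pos: [0.5611, -0.1807, 0.0153]
orientation: [0.125, 0.992, -0.0, 0.001]
force: [1.0, 0.4, 0.4]
width: 0.0076
```

Run:
```python
from h import *
S=snap('wrist','w4.png');S=snap('top');s=sensors.get_state()
for d in mark_of('mouth','top')[:2]: print(np.round(d['position'],4),d['p'])
goto([.537,.056,.19])
```

```text
[0.5366 0.0563 0.0722] 0.82
jaw yaw now 75.6 ->75.6 cm [  8.18  22.33 -17.49] rot [-0.     0.002  0.   ] p [ 0.5612 -0.1807  0.0153] F [-0.9  0.1 -0.7] M [0.02 0.03 0.04] w 0.0078 j6 -0.06 t 5.3
```

Request:
{"fn": "play_rows", "kwargs": {"moves": [[0, 0, -0.5, 0, 0, 0, 0], [0, 0, -1, 0, 0, 0, 0], [0, 0, -1.5, 0, 0, 0, 0], [0, 0, -2, 0, 0, 0, 0], [0, 0, -2.5, 0, 0, 0, 0], [0, 0, -2.5, 0, 0, 0, 0], [0, 0, -2, 0, 0, 0, 0], [0, 0, -1.5, 0, 0, 0, 0]]}}

```text
time_s: 6.1
eef_pos: [0.5601, -0.1804, 0.1615]
orientation: [0.125, 0.992, -0.0, 0.001]
force: [-0.3, -0.4, 0.3]
width: 0.0081
```

Run:
```python
from h import *
S=snap('wrist','w5.png')
goto([.537,.056,.15])
a=cv2.imread('pics/w4.png')[200:440,160:500];b=cv2.imread('pics/w5.png')[200:440,160:500]
cv2.imwrite('pics/c5.png',np.hstack([a,b]))
```

```text
jaw yaw now 75.6 ->75.6 cm [ 8.2  22.34  1.37] rot [-0.     0.007  0.   ] p [ 0.5609 -0.1807  0.1644] F [-1.   0.7  2.1] M [ 0.06  0.05 -0.02] w 0.0078 j6 -0.06 t 6.2
```

View pics/c5.png

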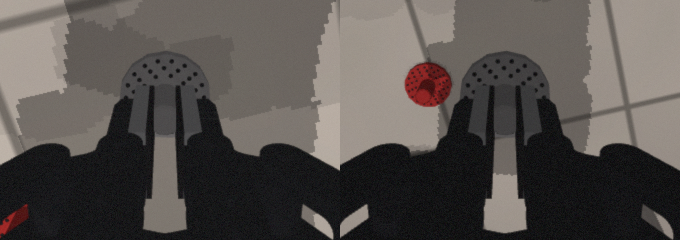

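The disk is held, and its pose in the gripper is unchanged by the lift. I'm moving to 5 cm short of the mouth so the camera sees the neck.

Request:
{"fn": "play_rows", "kwargs": {"moves": [[0.5, 3.2, 0, 0, 0.004, 0, 0], [0.5, 4, 0, 0, 0, 0, 0], [0.5, 4, 0.2, 0, 0, 0, 0], [0.5, 4, 0.5, 0, 0, 0, 0], [0.6, 4, 0.8, 0, 0, 0, 0], [0.6, 3, 1, 0, 0, 0, 0], [0, 0, 0.5, 0, 0, 0, 0], [0, 0, 0, 0, 0, 0, 0]]}}

```text
time_s: 6.95
eef_pos: [0.5876, 0.0494, 0.1406]
orientation: [0.126, 0.992, -0.0, 0.006]
force: [0.1, -0.9, -1.5]
width: 0.0075
```

Run:
```python
from h import *
S=snap('wrist','w6.png')
goto([.537,.056,.15])
for n in('mouth','threads'):
  for d in mark_of(n,'wrist')[:2]: print(n,np.round(d['position'],4),d['p'],proj(S,d['position']))
```

```text
jaw yaw now 75.5 ->75.5 cm [ 5.06 -0.61 -0.97] rot [ 0.001  0.013 -0.   ] p [0.5877 0.0492 0.141 ] F [ 0.6 -0.5 -0.9] M [0.05 0.07 0.02] w 0.0077 j6 0.34 t 7.0
mouth [0.5389 0.0576 0.064 ] 0.79 [[314.87869267 152.48220012]]
```

View pics/w6.png

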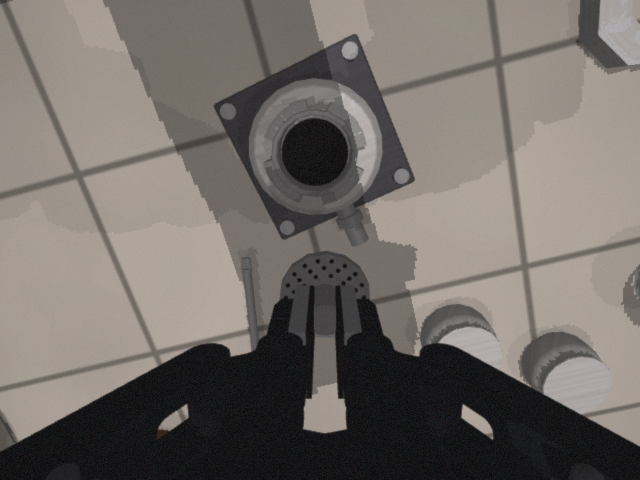

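The bore is the dark circle at (315,152), and the threads and gaps show faintly around it. The held disk's far edge is at (325,252), spanning x from 281 to 370. I'll fit both numerically in this same picture.

```bash
cat > neck.py <<'E'
from h import *
import json,sys
S=snap('wrist','w7.png');s=sensors.get_state()
img=S['pixels'];g=cv2.cvtColor(img,cv2.COLOR_RGB2GRAY)
m=np.zeros_like(g);m[100:205,260:370]=(g[100:205,260:370]<38)
n,l,stt,c=cv2.connectedComponentsWithStats(m);k=1+np.argmax(stt[1:,4]);print('bore blob',stt[k])
cn=max(cv2.findContours((l==k).astype(np.uint8),0,1)[0],key=len)
e=cv2.fitEllipse(cn);print('ellipse',e)
M=ray(S,e[0],.068);Rm=R.from_quat(s['orientation'])
print('mouth',M,'in tool cm',Rm.inv().apply(M-s['eef_pos'])*100)
pr=proj(S,[M+[.0192*np.cos(a),.0192*np.sin(a),0] for a in np.linspace(0,6.28,60)]);print('pred bore x',pr[:,0].min(),pr[:,0].max(),'y',pr[:,1].min(),pr[:,1].max())
from scipy.optimize import least_squares
th=np.linspace(0,2*np.pi,721)
def f(o):
    q=proj(S,s['eef_pos']+Rm.apply(np.c_[o[0]+.0182*np.cos(th),o[1]+.0182*np.sin(th),0*th+.0103]))
    return [q[:,1].min()-252,q[:,0].min()-281,q[:,0].max()-370]
r=least_squares(f,[0,0],x_scale=1e-3,diff_step=1e-3);r=least_squares(f,r.x+1e-4,x_scale=1e-3,diff_step=.05);print('disk off mm',r.x*1000,r.fun)
# polar unwrap: columns world angle 0..360 (ccw), rows radius 17..32mm at z=.067
A=np.radians(np.arange(0,360,.5));rr=np.arange(17,33,.1)/1000
P=np.array([[M[0]+q*np.cos(a),M[1]+q*np.sin(a),.067] for q in rr for a in A]);uv=proj(S,P).astype(np.float32).reshape(len(rr),len(A),2)
U=cv2.remap(img,uv[...,0],uv[...,1],cv2.INTER_CUBIC)[:,:,::-1]
U=cv2.resize(U,(720,320));
for d in range(0,360,30):cv2.putText(U,str(d),(2*d,315),0,.4,(0,255,255),1)
Z=cv2.resize(img[80:225,235:395,::-1],(316,286),interpolation=cv2.INTER_CUBIC)
o=np.zeros((606-10,720,3),np.uint8);o[:320]=np.clip(U.astype(float)*1.5,0,255);o[310:,:316][:286]=np.clip(Z*1.5,0,255);cv2.imwrite('pics/neck.png',o[:596])
E
python3 neck.py
```

```text
bore blob [ 284  117   66   67 3431]
ellipse ((316.4488220214844, 150.17379760742188), (64.4476089477539, 65.93949127197266), 172.5493927001953)
mouth [0.53824573 0.05762459 0.068     ] in tool cm [ 5.1722961  -0.32902011  7.27609726]
pred bore x 278.57275672933366 354.3065020925433 y 110.67511554693023 187.6131617307994
disk off mm [0.15735026 1.24680773] [ 0.08518704 -1.36617183  1.36537787]
```

View pics/neck.png

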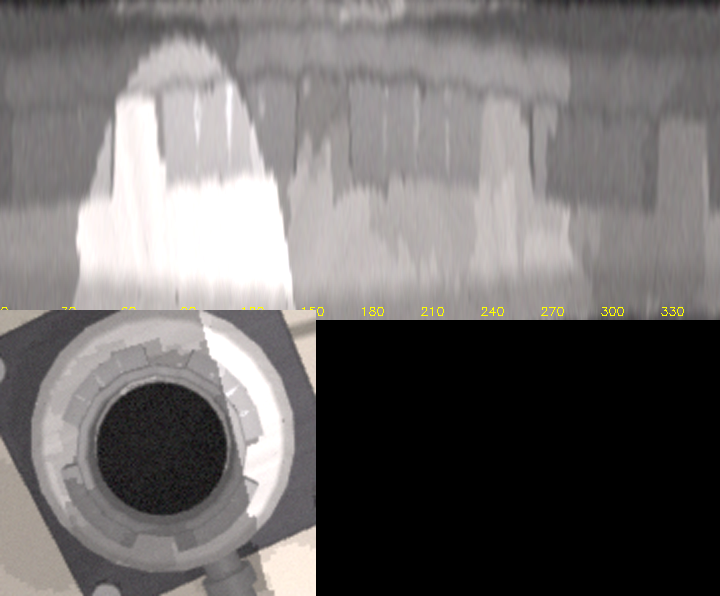

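The unwrapped view shows thread gaps centred at world angles of about 67, 160, 251 and 340°, so 70° mod 90. The neck's edge circles shift the centre by (+0.75, -0.5) mm from the bore blob, giving a mouth at about (0.539, 0.057), which agrees with the network. I'm going over it.

Request:
{"fn": "play_rows", "kwargs": {"moves": [[0, 0, 0, 0.001, 0.013, 0, 0], [1.5, -0.15, 0.6, 0, 0, 0, 0], [1.5, -0.15, 0.8, 0, 0, 0, 0], [1.5, -0.15, 0.8, 0, 0, 0, 0], [0.4, 0, 0.8, 0, 0, 0, 0], [0, 0, 0.8, 0, 0, 0, 0], [0, 0, 0.5, 0, 0, 0, 0], [0, 0, 0, 0, 0, 0, 0]]}}

```text
time_s: 7.95
eef_pos: [0.5409, 0.0511, 0.0988]
orientation: [0.132, 0.991, 0.0, 0.001]
force: [0.8, -0.2, -1.1]
width: 0.0076
```

Run:
```python
from h import *
S=snap('wrist','w8.png')
goto([.539,.0571,.093]);s=sensors.get_state();Rm=R.from_quat(s['orientation'])
# predicted bore circle & disk outlines overlaid
img=S['pixels'][:,:,::-1].copy();th=np.linspace(0,2*np.pi,361)
def dr(c,r,z,col):
    q=proj(S,np.c_[c[0]+r*np.cos(th),c[1]+r*np.sin(th),0*th+z]);cv2.polylines(img,[np.round(q*16).astype(np.int32)],True,col,1,shift=4)
dr((.539,.0571),.0222,.068,(0,255,0));dr((.539,.0571),.0266,.067,(255,255,0))
d=s['eef_pos']+Rm.apply([.00016,.00125,.0103]);dr(d,.0182,d[2],(0,0,255));print('disk',d)
cv2.imwrite('pics/ov8.png',cv2.resize(img[200:380,220:430],None,fx=3.5,fy=3.3,interpolation=cv2.INTER_CUBIC))
```

```text
jaw yaw now 74.9 ->74.9 cm [0.36 0.53 0.61] rot [ 0.001  0.002 -0.   ] p [0.541  0.0511 0.0991] F [-0.3 -0.4  0.5] M [0.03 0.02 0.01] w 0.0076 j6 0.36 t 8.0
disk [0.54123867 0.05234583 0.08881401]
```

View pics/ov8.png

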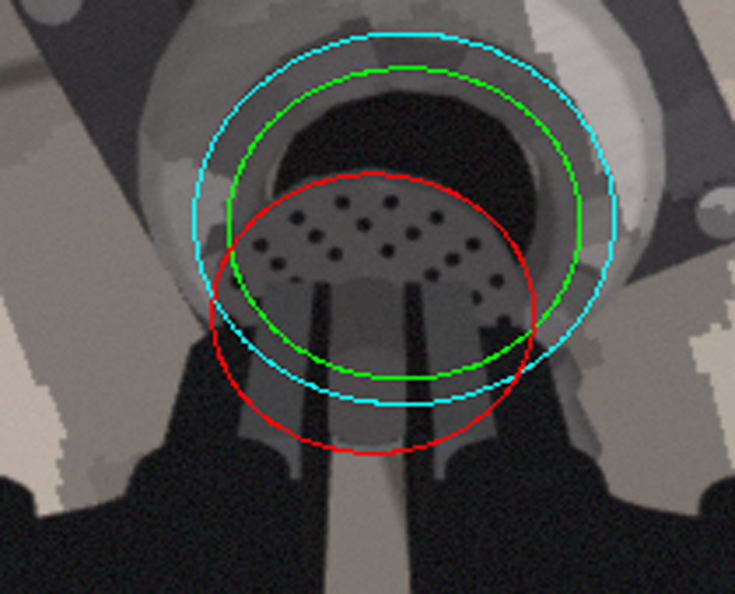

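The overlay matches the disk, neck edge and land edge well. Correcting by (3.4, 4.1) mm.

Request:
{"fn": "play_rows", "kwargs": {"moves": [[0.34, 0.41, 0, 0.001, 0.002, 0, 0], [0, 0, 0.3, 0, 0, 0, 0], [0, 0, 0.4, 0, 0, 0, 0], [0, 0, 0.1, 0, 0, 0, 0], [0, 0, 0, 0, 0, 0, 0], [0, 0, 0, 0, 0, 0, 0], [0, 0, 0, 0, 0, 0, 0], [0, 0, 0, 0, 0, 0, 0]]}}

```text
time_s: 8.8
eef_pos: [0.5398, 0.0565, 0.0912]
orientation: [0.132, 0.991, 0.0, 0.001]
force: [-0.2, -0.3, -1.3]
width: 0.0076
```

Run:
```python
from h import *
for k in range(3):
    S=snap('wrist','w9.png');s=sensors.get_state();Rm=R.from_quat(s['orientation'])
    d=s['eef_pos']+Rm.apply([.00016,.00125,.0103]);D=np.array([.539,.0571,d[2]])-d
    print('disk',d,'tool cm',Rm.inv().apply(D)*100)
goto([.539,.0571,.085])
```

```text
disk [0.54004035 0.05773873 0.08092645] tool cm [ 0.08377274 -0.08879803 -0.00015761]
disk [0.54005068 0.05775444 0.08090594] tool cm [ 0.08436461 -0.09058037 -0.00015962]
disk [0.54006487 0.05773786 0.08093226] tool cm [ 0.08616288 -0.08935413 -0.00016331]
jaw yaw now 74.9 ->74.9 cm [0.1  0.04 0.62] rot [ 0.001  0.001 -0.   ] p [0.5399 0.0565 0.0912] F [ 0.8 -0.3 -1. ] M [0.03 0.03 0.07] w 0.0079 j6 0.37 t 8.9
```

Request:
{"fn": "play_rows", "kwargs": {"moves": [[0.085, -0.09, 0, 0, 0, 0, 0], [0, 0, 0.2, 0, 0, 0, 0], [0, 0, 0.2, 0, 0, 0, 0], [0, 0, 0.15, 0, 0, 0, 0], [0, 0, 0.15, 0, 0, 0, 0], [0, 0, 0.1, 0, 0, 0, 0], [0, 0, 0.1, 0, 0, 0, 0], [0, 0, 0.05, 0, 0, 0, 0]]}}

```text
time_s: 9.75
eef_pos: [0.5387, 0.0558, 0.0808]
orientation: [0.132, 0.991, 0.0, 0.001]
force: [-1.0, -0.3, -0.4]
width: 0.0078
```

Run:
```python
from h import *
S=snap('wrist','w9.png');s=sensors.get_state();Rm=R.from_quat(s['orientation'])
d=s['eef_pos']+Rm.apply([.00016,.00125,.0103]);D=np.array([.539,.0571,d[2]])-d
print('disk',d,'tool cm',Rm.inv().apply(D)*100)
st()
```

```text
disk [0.53878289 0.0570203  0.07039426] tool cm [-1.88801600e-02  1.33567939e-02  2.52693839e-05]
t 9.8 p [0.5386 0.0558 0.0807] q [1.316e-01 9.913e-01 2.000e-04 5.000e-04] F [ 0.3 -0.3 -0.8] M [ 0.04  0.02 -0.05] w 0.0073 j [ 0.103  0.061 -0.142  1.367  0.     0.367]
```

The disk's underside is now about 2.5 mm inside the bore with no contact force. Continuing to the seat.

Request:
{"fn": "play_rows", "kwargs": {"moves": [[0, 0, 0.1, 0, 0, 0, 0], [0, 0, 0.1, 0, 0, 0, 0], [0, 0, 0.1, 0, 0, 0, 0], [0, 0, 0.05, 0, 0, 0, 0], [0, 0, 0.05, 0, 0, 0, 0], [0, 0, 0.02, 0, 0, 0, 0], [0, 0, 0, 0, 0, 0, 0], [0, 0, 0, 0, 0, 0, 0]]}}

```text
time_s: 10.6
eef_pos: [0.5387, 0.0558, 0.0763]
orientation: [0.132, 0.991, 0.0, 0.001]
force: [-0.2, -0.3, -1.1]
width: 0.0075
```

Run:
```python
from h import *
st();st()
```

```text
t 10.6 p [0.5387 0.0558 0.0763] q [1.316e-01 9.913e-01 2.000e-04 7.000e-04] F [-0.2 -0.3 -1.1] M [-0.   -0.    0.05] w 0.0075 j [ 0.103  0.062 -0.149  1.358  0.     0.367]
t 10.6 p [0.5387 0.0558 0.0763] q [1.316e-01 9.913e-01 2.000e-04 7.000e-04] F [-0.2 -0.3 -1.1] M [-0.   -0.    0.05] w 0.0075 j [ 0.103  0.062 -0.149  1.358  0.     0.367]
```

Request:
{"fn": "play_rows", "kwargs": {"moves": [[0, 0, 0.05, 0, 0, 0, 0], [0, 0, 0.05, 0, 0, 0, 0], [0, 0, 0, 0, 0, 0, 0], [0, 0, 0, 0, 0, 0, 0], [0, 0, 0, 0, 0, 0, 0], [0, 0, 0, 0, 0, 0, 0], [0, 0, 0, 0, 0, 0, 0], [0, 0, 0, 0, 0, 0, 0]]}}

```text
time_s: 11.4
eef_pos: [0.5389, 0.0558, 0.0756]
orientation: [0.132, 0.991, 0.0, 0.001]
force: [-0.8, -0.4, 0.4]
width: 0.0076
```

Request:
{"fn": "play_rows", "kwargs": {"moves": [[0, 0, 0, 0, 0, 0, 0.25], [0, 0, 0, 0, 0, 0, 0.35], [0, 0, 0, 0, 0, 0, 0.45], [0, 0, 0, 0, 0, 0, 0.5], [0, 0, -1, 0, 0, 0, 0.5], [0, 0, -2, 0, 0, 0, 0.5], [0, 0, -3, 0, 0, 0, 0.5], [-1, 0, -3, 0, 0, 0, 0.5]]}}

```text
time_s: 12.2
eef_pos: [0.5458, 0.0531, 0.1661]
orientation: [0.131, 0.991, -0.001, -0.002]
force: [1.1, -0.1, 1.0]
width: 0.0425
```

Request:
{"fn": "play_rows", "kwargs": {"moves": [[-2, 0, 0, 0, 0, 0, 0.5], [-2, 0, 0, 0, 0, 0, 0.5], [0, 0, 0, 0, 0, 0, 1], [0, 0, 0, 0, 0, 0, 1], [0, 0, 0, 0, 0, 0, 1], [0, 0, 0, 0, 0, 0, 1], [0, 0, 0, 0, 0, 0, 1], [0, 0, 0, 0, 0, 0, 1]]}}

```text
time_s: 13.0
eef_pos: [0.5865, 0.0429, 0.1754]
orientation: [0.131, 0.991, 0.001, 0.002]
force: [0.1, -0.3, -0.1]
width: 0.0853
```

Run:
```python
from h import *
S=snap('wrist','w10.png');s=st()
for n in ['mouth','disk','ring']:
    for d in mark_of(n,'wrist')[:2]: print(n,np.round(d['position'],4),round(d['p'],2))
img=S['pixels'][:,:,::-1].copy();th=np.linspace(0,2*np.pi,361)
def dr(c,r,z,col):
    q=proj(S,np.c_[c[0]+r*np.cos(th),c[1]+r*np.sin(th),0*th+z]);cv2.polylines(img,[np.round(q*16).astype(np.int32)],True,col,1,shift=4)
c=(.539,.0571)
u=proj(S,[[.539,.0571,.068]])[0].astype(int);print(u)
dr(c,.0222,.068,(0,255,0));dr(c,.0182,.066,(0,0,255));dr(c,.006,.086,(0,255,255));dr(c,.0266,.067,(255,255,0))
x0,y0=max(u[0]-70,0),max(u[1]-60,0)
cv2.imwrite('pics/ov10.png',np.vstack([cv2.resize(k[y0:y0+120,x0:x0+140],None,fx=2.5,fy=2.4,interpolation=cv2.INTER_CUBIC) for k in (S['pixels'][:,:,::-1],img)]))
```

```text
t 13.05 p [0.5865 0.0429 0.1754] q [1.311e-01 9.914e-01 6.000e-04 2.300e-03] F [-0.7  0.5  0.4] M [-0.02  0.03  0.02] w 0.0853 j [0.073 0.16  0.148 1.554 0.    0.336]
mouth [ 0.6936 -0.0337  0.0012] 0.51
disk [0.5421 0.0597 0.0573] 0.59
ring [0.5068 0.2605 0.0028] 0.63
[325 147]
```

View pics/ov10.png

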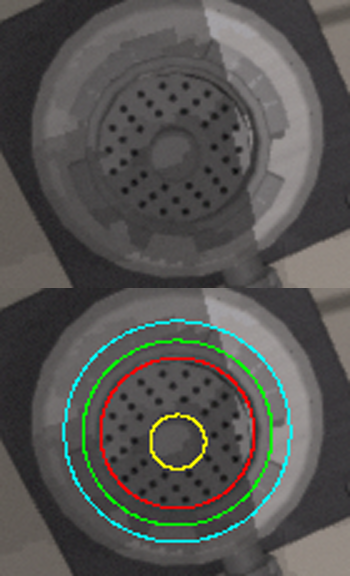

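The disk is seated flat and concentric in the bore, knob up, and released. Now to the ring.

Request:
{"fn": "play_rows", "kwargs": {"moves": [[1.5, 3, 0, 0, 0, 0, 1], [1.5, 3.2, 0, 0, 0, 0, 1], [1.5, 3.2, 0, 0, 0, 0, 1], [1.5, 3.2, 0, 0, 0, 0, 1], [1.5, 3.2, 0.8, 0, 0, 0, 1], [1.5, 3.2, 0.8, 0, 0, 0, 1], [0, 0, 0.8, 0, 0, 0, 1], [0, 0, 0, 0, 0, 0, 1]]}}

```text
time_s: 14.0
eef_pos: [0.5484, 0.2566, 0.1502]
orientation: [0.132, 0.991, 0.001, 0.003]
force: [-0.2, -0.4, 0.9]
width: 0.0853
```

```bash
cat > ring.py <<'E'
from h import *
from scipy.optimize import minimize
S=snap('wrist','w11.png');s=st()
D=mark_of('ring_top','wrist')+mark_of('ring','wrist')
for d in D[:3]: print(np.round(d['position'],4),round(d['p'],2),proj(S,d['position']))
g=cv2.cvtColor(S['pixels'],cv2.COLOR_RGB2GRAY).astype(float)
gm=np.hypot(*[cv2.GaussianBlur(cv2.Sobel(g,cv2.CV_64F,*k),(0,0),1.0) for k in((1,0),(0,1))])
c0=np.array([.511,.264])
t=np.linspace(-1,1,41)[:,None]
def pts(x):
    P=[]
    for k in range(8):
        a=x[2]+k*np.pi/4;n=np.array([np.cos(a),np.sin(a)]);v=np.array([-n[1],n[0]])
        P.append(x[:2]+.032*n+t*.0125*v)
    return np.c_[np.vstack(P),np.full(328,.0195)]
def cost(x,gg):
    q=proj(S,pts(x)).astype(np.float32);v=cv2.remap(gg,q[:,0:1],q[:,1:2],cv2.INTER_LINEAR)
    return -np.minimum(v,150).mean()
best=[]
for sg in(4,1.5):
    gg=cv2.GaussianBlur(gm,(0,0),sg).astype(np.float32)
    st0=[np.r_[c0+[dx,dy],np.radians(a)] for dx in(-.006,0,.006) for dy in(-.006,0,.006) for a in range(0,45,9)] if not best else [b.x for b in best[:8]]
    best=sorted([minimize(cost,x0,(gg,),method='Nelder-Mead',options=dict(initial_simplex=x0+np.array([[0,0,0],[.003,0,0],[0,.003,0],[0,0,.08]]))) for x0 in st0],key=lambda r:r.fun)
for b in best[:3]: print(b.fun,b.x[:2].round(4),np.degrees(b.x[2])%45)
x=best[0].x
img=S['pixels'][:,:,::-1].copy()
for u in proj(S,pts(x)): cv2.circle(img,tuple(np.round(u).astype(int)),0,(0,0,255),-1)
cv2.imwrite('pics/ring.png',img)
E
python3 ring.py
```

```text
t 14.05 p [0.5486 0.2565 0.1509] q [1.327e-01 9.911e-01 9.000e-04 3.100e-03] F [ 0.3  0.5 -0.1] M [-0.   -0.01 -0.01] w 0.085 j [ 0.438  0.199  0.145  1.511 -0.002  0.704]
-40.00996398925781 [0.5101 0.2639] 35.85382174763935
-40.008872985839844 [0.5101 0.2639] 35.85781880128756
-40.007476806640625 [0.5101 0.2639] 35.94133532407313
```

Request:
{"fn": "play_rows", "kwargs": {"moves": [[0.7, -0.2, 1, 0, 0.006, -0.104, 1], [0.7, -0.2, 1, 0, 0, 0, 1], [0, 0, 1, 0, 0, 0, 1], [0, 0, 1, 0, 0, 0, 1], [0, 0, 0, 0, 0, 0, 1], [0, 0, 0, 0, 0, 0, 1], [0, 0, 0, 0, 0, 0, 1], [0, 0, 0, 0, 0, 0, 1]]}}

```text
time_s: 14.95
eef_pos: [0.5385, 0.2503, 0.1137]
orientation: [0.084, 0.996, 0.003, 0.003]
force: [0.2, -0.3, -0.9]
width: 0.086
```

```bash
cat >> ring.py <<'E'
print('scan',[(a,round(minimize(lambda y:cost(np.r_[y,np.radians(a)],gg),x[:2],method='Nelder-Mead').fun,1)) for a in range(0,45,5)])
goto([x[0]-.0002,x[1]-.0012,.07],np.degrees(x[2])%45+45)
E
python3 ring.py
```

```text
t 15.0 p [0.5385 0.2503 0.1138] q [0.084  0.9965 0.0026 0.0033] F [ 0.4  0.  -0.7] M [-0.   -0.03 -0.08] w 0.0856 j [4.350e-01 1.700e-01 4.100e-02 1.433e+00 1.000e-03 6.030e-01]
-42.863346099853516 [0.5104 0.2639] 36.92972915681164
-42.86253356933594 [0.5104 0.2639] 36.93371223036167
-42.85860824584961 [0.5104 0.2638] 36.9588543051955
scan [(0, np.float64(-34.5)), (5, np.float64(-31.0)), (10, np.float64(-29.3)), (15, np.float64(-29.0)), (20, np.float64(-29.9)), (25, np.float64(-32.0)), (30, np.float64(-36.3)), (35, np.float64(-42.2)), (40, np.float64(-40.8))]
jaw yaw now 80.4 ->81.9 cm [3.01 0.71 4.35] rot [ 0.005  0.006 -0.027] p [0.5384 0.2504 0.1136] F [ 0.  -0.3  0.4] M [-0.01  0.04  0.03] w 0.0856 j6 0.6 t 15.1
```

View pics/ring.png

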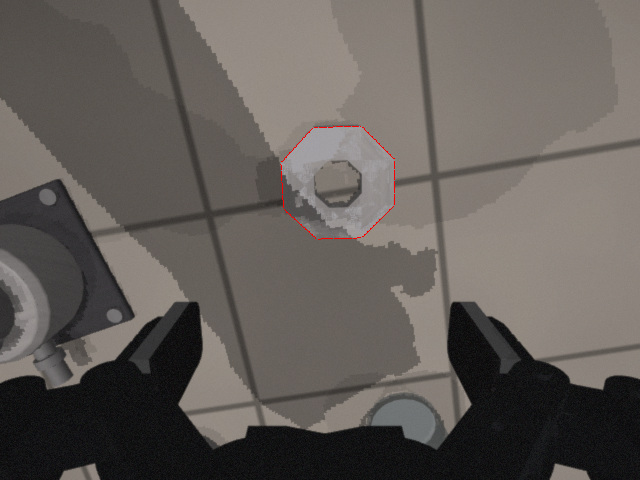

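The fitted octagon lies exactly on the ring, centred at (338,183), with a flat normal at 82°. Moving over it and down.

Request:
{"fn": "play_rows", "kwargs": {"moves": [[1.5, 0.35, 0, 0.005, 0.006, -0.027, 1], [1.5, 0.35, 1, 0, 0, 0, 1], [0, 0, 1.5, 0, 0, 0, 1], [0, 0, 2, 0, 0, 0, 1], [0, 0, 1.3, 0, 0, 0, 1], [0, 0, 0.2, 0, 0, 0, 1], [0, 0, 0, 0, 0, 0, 1], [0, 0, 0, 0, 0, 0, 1]]}}

```text
time_s: 15.9
eef_pos: [0.5072, 0.2636, 0.0512]
orientation: [0.067, 0.998, 0.0, -0.0]
force: [0.1, -0.2, -0.4]
width: 0.0856
```

Run:
```python
from h import *
goto([.5102,.2627,.007],82)
```

```text
jaw yaw now 82.3 ->82.0 cm [-0.31 -0.05  4.42] rot [ 0.    -0.     0.006] p [0.5072 0.2636 0.0512] F [ 0.1 -0.2 -0.4] M [ 0.01 -0.01  0.04] w 0.0856 j6 0.61 t 15.9
```

Request:
{"fn": "play_rows", "kwargs": {"moves": [[-0.31, -0.05, 0.5, 0, 0, 0.006, 1], [0, 0, 1, 0, 0, 0, 1], [0, 0, 1, 0, 0, 0, 1], [0, 0, 0.8, 0, 0, 0, 1], [0, 0, 0.6, 0, 0, 0, 1], [0, 0, 0.2, 0, 0, 0, 1], [0, 0, 0, 0, 0, 0, 1], [0, 0, 0, 0, 0, 0, 1]]}}

```text
time_s: 16.7
eef_pos: [0.5113, 0.2626, 0.0075]
orientation: [0.07, 0.998, 0.0, 0.0]
force: [0.6, 0.1, -0.5]
width: 0.0854
```

Run:
```python
from h import *
goto([.5102,.2627,.007],82)
```

```text
jaw yaw now 81.9 ->82.0 cm [ 0.11 -0.01  0.05] rot [ 0.001  0.001 -0.001] p [0.5113 0.2626 0.0075] F [ 0.6  0.1 -0.5] M [ 0.04 -0.04  0.01] w 0.0854 j6 0.62 t 16.7
```

Request:
{"fn": "play_rows", "kwargs": {"moves": [[0.1, 0, 0, 0, 0, 0, 0.85], [0, 0, 0, 0, 0, 0, 0.6], [0, 0, 0, 0, 0, 0, 0.4], [0, 0, 0, 0, 0, 0, 0.2], [0, 0, 0, 0, 0, 0, 0], [0, 0, 0, 0, 0, 0, 0], [0, 0, 0, 0, 0, 0, 0], [0, 0, 0, 0, 0, 0, 0]]}}

```text
time_s: 17.5
eef_pos: [0.5107, 0.2631, 0.009]
orientation: [0.07, 0.998, 0.001, 0.001]
force: [0.1, 0.7, -0.5]
width: 0.0622
```

Run:
```python
from h import *
goto([.5102,.2627,.007],82)
```

```text
jaw yaw now 81.9 ->82.0 cm [ 0.04 -0.05  0.2 ] rot [ 0.002  0.002 -0.001] p [0.5107 0.2631 0.009 ] F [ 0.1  0.7 -0.5] M [-0.01 -0.01  0.04] w 0.0622 j6 0.62 t 17.5
```

The ring is gripped, at a width of 62 mm. Lifting and moving over the mouth, turning 12° clockwise so flats face the gaps (70° mod 90).

Request:
{"fn": "play_rows", "kwargs": {"moves": [[0, 0, -1, 0, 0, 0, 0], [0, 0, -2, 0, 0, 0, 0], [0, 0, -3, 0, 0, 0, 0], [0, 0, -3, 0, 0, 0, 0], [0, 0, -2, 0, 0, 0, 0], [-0.5, -2, -0.5, 0, 0, 0, 0], [-1, -3, 0, 0, 0, 0, 0], [-1, -3, 0, 0, 0, 0, 0]]}}

```text
time_s: 18.3
eef_pos: [0.5236, 0.1811, 0.1337]
orientation: [0.067, 0.998, 0.002, 0.002]
force: [0.1, 0.1, -0.6]
width: 0.0621
```

Request:
{"fn": "play_rows", "kwargs": {"moves": [[-1, -3, 0, 0, 0, 0, 0], [-1, -3, 0, 0, 0, 0, 0], [-1, -3, 0, 0, 0, 0, 0], [-0.5, -1.5, 0, 0, 0, 0, 0], [0, 0, 0, 0, 0, 0.105, 0], [0, 0, 0, 0, 0, 0.105, 0], [0, 0, 0, 0, 0, 0, 0], [0, 0, 0, 0, 0, 0, 0]]}}

```text
time_s: 19.1
eef_pos: [0.5458, 0.0636, 0.1409]
orientation: [0.176, 0.984, 0.003, 0.006]
force: [0.8, -0.0, -1.5]
width: 0.062
```

Run:
```python
from h import *
goto([.5391,.0556,.095],70)
```

```text
jaw yaw now 69.7 ->70.0 cm [ 0.39 -1.02  4.58] rot [ 0.007  0.01  -0.005] p [0.5458 0.0636 0.1409] F [ 0.8 -0.  -1.5] M [-0.    0.06 -0.02] w 0.062 j6 0.47 t 19.1
```

Request:
{"fn": "play_rows", "kwargs": {"moves": [[0.39, -1, 0, 0.007, 0.01, -0.005, 0], [0, 0, 0.5, 0, 0, 0, 0], [0, 0, 1, 0, 0, 0, 0], [0, 0, 0.8, 0, 0, 0, 0], [0, 0, 0.5, 0, 0, 0, 0], [0, 0, 0.2, 0, 0, 0, 0], [0, 0, 0, 0, 0, 0, 0], [0, 0, 0, 0, 0, 0, 0]]}}

```text
time_s: 19.9
eef_pos: [0.5372, 0.0556, 0.1074]
orientation: [0.169, 0.986, -0.0, -0.001]
force: [-0.5, 0.3, -1.2]
width: 0.0623
```

Run:
```python
from h import *
goto([.5391,.0556,.08],70)
```

```text
jaw yaw now 70.5 ->70.0 cm [-0.18  0.06  2.74] rot [-0.001 -0.002  0.009] p [0.5372 0.0556 0.1074] F [-0.5  0.3 -1.2] M [0.05 0.03 0.01] w 0.0623 j6 0.44 t 19.9
```

Request:
{"fn": "play_rows", "kwargs": {"moves": [[-0.18, 0.06, 0.3, 0, -0.002, 0.009, 0], [0, 0, 0.6, 0, 0, 0, 0], [0, 0, 0.7, 0, 0, 0, 0], [0, 0, 0.5, 0, 0, 0, 0], [0, 0, 0.3, 0, 0, 0, 0], [0, 0, 0.1, 0, 0, 0, 0], [0, 0, 0, 0, 0, 0, 0], [0, 0, 0, 0, 0, 0, 0]]}}

```text
time_s: 20.7
eef_pos: [0.5395, 0.0556, 0.0805]
orientation: [0.174, 0.985, -0.0, 0.0]
force: [0.3, -0.6, -1.6]
width: 0.062
```

Run:
```python
from h import *
goto([.5391,.0556,.076],70)
```

```text
jaw yaw now 69.9 ->70.0 cm [ 0.03 -0.02  0.45] rot [-0.001  0.    -0.001] p [0.5395 0.0556 0.0805] F [ 0.3 -0.6 -1.6] M [-0.01  0.03 -0.04] w 0.062 j6 0.45 t 20.7
```

Request:
{"fn": "play_rows", "kwargs": {"moves": [[0.03, 0, 0.15, 0, 0, 0, 0], [0, 0, 0.1, 0, 0, 0, 0], [0, 0, 0.1, 0, 0, 0, 0], [0, 0, 0.07, 0, 0, 0, 0], [0, 0, 0.07, 0, 0, 0, 0], [0, 0, 0.07, 0, 0, 0, 0], [0, 0, 0.05, 0, 0, 0, 0], [0, 0, 0, 0, 0, 0, 0]]}}

```text
time_s: 21.5
eef_pos: [0.5397, 0.0558, 0.0756]
orientation: [0.174, 0.985, -0.0, 0.001]
force: [-0.5, -0.1, -1.6]
width: 0.062
```

Run:
```python
from h import *
goto([.5391,.0556,.068],70)
```

```text
jaw yaw now 69.9 ->70.0 cm [ 0.05 -0.04  0.76] rot [ 0.     0.002 -0.001] p [0.5397 0.0558 0.0756] F [-0.5 -0.1 -1.6] M [-0.04  0.05 -0.04] w 0.062 j6 0.45 t 21.5
```

Request:
{"fn": "play_rows", "kwargs": {"moves": [[0, 0, 0.06, 0, 0, 0, 0], [0, 0, 0.06, 0, 0, 0, 0], [0, 0, 0.06, 0, 0, 0, 0], [0, 0, 0.06, 0, 0, 0, 0], [0, 0, 0, 0, 0, 0, 0], [0, 0, 0, 0, 0, 0, 0], [0, 0, 0, 0, 0, 0, 0], [0, 0, 0, 0, 0, 0, 0]]}}

```text
time_s: 22.3
eef_pos: [0.5399, 0.0557, 0.0755]
orientation: [0.174, 0.985, 0.0, 0.002]
force: [-1.1, -0.5, 3.1]
width: 0.062
```

Contact at land height (about 4.7 N), so the lugs are on the lands and the other 45° phase is the right one. I'm backing off a little and turning 45° clockwise.

Request:
{"fn": "play_rows", "kwargs": {"moves": [[0, 0, -0.12, 0, 0, 0.05, 0], [0, 0, 0, 0, 0, 0.11, 0], [0, 0, 0, 0, 0, 0.12, 0], [0, 0, 0, 0, 0, 0.12, 0], [0, 0, 0, 0, 0, 0.12, 0], [0, 0, 0, 0, 0, 0.12, 0], [0, 0, 0, 0, 0, 0.1, 0], [0, 0, 0, 0, 0, 0, 0]]}}

```text
time_s: 23.1
eef_pos: [0.5403, 0.0557, 0.0749]
orientation: [0.531, 0.847, 0.001, 0.002]
force: [0.2, 0.4, 0.1]
width: 0.0623
```

Run:
```python
from h import *
goto([.5391,.0556,.068],25)
```

```text
jaw yaw now 25.9 ->25.0 cm [ 0.05 -0.12  0.69] rot [0.003 0.002 0.015] p [0.5403 0.0557 0.0749] F [0.2 0.4 0.1] M [-0.02  0.    0.03] w 0.0623 j6 1.22 t 23.1
```

Request:
{"fn": "play_rows", "kwargs": {"moves": [[0.02, -0.12, 0, 0.003, 0.002, 0.015, 0], [0, 0, 0.05, 0, 0, 0, 0], [0, 0, 0.05, 0, 0, 0, 0], [0, 0, 0.05, 0, 0, 0, 0], [0, 0, 0.05, 0, 0, 0, 0], [0, 0, 0.05, 0, 0, 0, 0], [0, 0, 0.05, 0, 0, 0, 0], [0, 0, 0, 0, 0, 0, 0]]}}

```text
time_s: 23.9
eef_pos: [0.5388, 0.0553, 0.0707]
orientation: [0.534, 0.846, -0.001, -0.001]
force: [-0.2, 0.4, -0.3]
width: 0.0623
```

Run:
```python
from h import *
goto([.5390,.0553,.068],25)
```

```text
jaw yaw now 25.5 ->25.0 cm [-0.01  0.02  0.27] rot [-0.001 -0.     0.008] p [0.5388 0.0553 0.0707] F [-0.2  0.4 -0.3] M [-0.03 -0.02  0.  ] w 0.0623 j6 1.23 t 23.9
```

The lugs have dropped into the gaps, with the ring's lower edge 6 mm below the rim and no force. Continuing to the disk.

Request:
{"fn": "play_rows", "kwargs": {"moves": [[0, 0, 0.06, 0, 0, 0.008, 0], [0, 0, 0.06, 0, 0, 0, 0], [0, 0, 0.06, 0, 0, 0, 0], [0, 0, 0.06, 0, 0, 0, 0], [0, 0, 0.05, 0, 0, 0, 0], [0, 0, 0.04, 0, 0, 0, 0], [0, 0, 0, 0, 0, 0, 0], [0, 0, 0, 0, 0, 0, 0]]}}

```text
time_s: 24.7
eef_pos: [0.5389, 0.0553, 0.0677]
orientation: [0.538, 0.843, -0.0, -0.0]
force: [-0.2, 0.4, -1.2]
width: 0.0622
```

Run:
```python
from h import *
goto([.5390,.0553,.068],25)
```

```text
jaw yaw now 25.0 ->25.0 cm [-0.01  0.01 -0.03] rot [-0.001 -0.    -0.001] p [0.5389 0.0553 0.0677] F [-0.2  0.4 -1.2] M [-0.03  0.    0.04] w 0.0622 j6 1.24 t 24.7
```

Request:
{"fn": "play_rows", "kwargs": {"moves": [[0, 0, 0.06, 0, 0, 0, 0], [0, 0, 0.06, 0, 0, 0, 0], [0, 0, 0, 0, 0, 0, 0], [0, 0, 0, 0, 0, 0, 0], [0, 0, 0, 0, 0, 0, 0], [0, 0, 0, 0, 0, 0, 0], [0, 0, 0, 0, 0, 0, 0], [0, 0, 0, 0, 0, 0, 0]]}}

```text
time_s: 25.5
eef_pos: [0.5389, 0.0553, 0.0671]
orientation: [0.538, 0.843, -0.0, -0.0]
force: [-2.1, 0.3, 2.2]
width: 0.0619
```

Run:
```python
from h import *
goto([.5390,.0553,.068],25)
```

```text
jaw yaw now 25.0 ->25.0 cm [-0.01  0.   -0.09] rot [-0.     0.    -0.001] p [0.5389 0.0553 0.0671] F [-2.1  0.3  2.2] M [ 0.02  0.25 -0.  ] w 0.0619 j6 1.24 t 25.5
```

On the disk (about 3.5 N). Now screwing clockwise, following the thread down.

Request:
{"fn": "play_rows", "kwargs": {"moves": [[0, 0, 0, 0, 0, 0.06, 0], [0, 0, 0.02, 0, 0, 0.07, 0], [0, 0, 0.04, 0, 0, 0.07, 0], [0, 0, 0.05, 0, 0, 0.07, 0], [0, 0, 0.05, 0, 0, 0.07, 0], [0, 0, 0.05, 0, 0, 0.05, 0], [0, 0, 0, 0, 0, 0, 0], [0, 0, 0, 0, 0, 0, 0]]}}

```text
time_s: 26.3
eef_pos: [0.5399, 0.0554, 0.066]
orientation: [0.696, 0.718, 0.001, 0.001]
force: [-1.6, -1.1, 2.7]
width: 0.0621
```

Run:
```python
from h import *
goto([.5390,.0553,.064],-16)
```

```text
jaw yaw now 1.8 ->-16.0 cm [-0.   -0.09  0.2 ] rot [ 0.002 -0.     0.311] p [0.5399 0.0554 0.066 ] F [-1.6 -1.1  2.7] M [-0.01  0.28 -0.11] w 0.0621 j6 1.64 t 26.3
```

Request:
{"fn": "play_rows", "kwargs": {"moves": [[0, -0.08, 0.05, 0.002, 0, 0.05, 0], [0, 0, 0.05, 0, 0, 0.06, 0], [0, 0, 0.05, 0, 0, 0.06, 0], [0, 0, 0.05, 0, 0, 0.06, 0], [0, 0, 0.05, 0, 0, 0.06, 0], [0, 0, 0.03, 0, 0, 0.02, 0], [0, 0, 0, 0, 0, 0, 0], [0, 0, 0, 0, 0, 0, 0]]}}

```text
time_s: 27.1
eef_pos: [0.5398, 0.0553, 0.0644]
orientation: [0.798, 0.603, 0.001, 0.001]
force: [-2.3, -0.4, 2.6]
width: 0.0624
```

Run:
```python
from h import *
goto([.5390,.0553,.064],-16)
```

```text
jaw yaw now -15.9 ->-16.0 cm [-0.02 -0.07  0.04] rot [ 0.002 -0.     0.002] p [0.5398 0.0553 0.0644] F [-2.3 -0.4  2.6] M [-0.07  0.42 -0.05] w 0.0624 j6 1.95 t 27.1
```

Request:
{"fn": "play_rows", "kwargs": {"moves": [[-0.02, -0.07, 0.03, 0, 0, 0.035, 0], [0, 0, 0, 0, 0, 0, 0], [0, 0, 0, 0, 0, 0, 0], [0, 0, 0, 0, 0, 0, 0.6], [0, 0, 0, 0, 0, 0, 0.8], [0, 0, 0, 0, 0, 0, 0.95], [0, 0, 0, 0, 0, 0, 1], [0, 0, 0, 0, 0, 0, 1]]}}

```text
time_s: 27.9
eef_pos: [0.5395, 0.0553, 0.0631]
orientation: [0.807, 0.591, 0.001, 0.001]
force: [-0.0, -0.3, 0.9]
width: 0.0854
```

Run:
```python
from h import *
goto([.5390,.0553,.064],-16)
```

```text
jaw yaw now -17.5 ->-16.0 cm [-0.02 -0.05 -0.09] rot [ 0.002 -0.    -0.027] p [0.5395 0.0553 0.0631] F [-0.  -0.3  0.9] M [ 0.    0.02 -0.  ] w 0.0854 j6 1.98 t 27.9
```

Request:
{"fn": "play_rows", "kwargs": {"moves": [[0, 0, -1, 0, 0, 0, 1], [0, 0, -1.5, 0, 0, 0, 1], [0, 0, -2, 0, 0, 0, 1], [0, 0, -2.5, 0, 0, 0, 1], [-1, 0, -1.5, 0, 0, 0, 1], [-1.5, 0, 0, 0, 0, 0, 1], [-1.5, 0, 0, 0, 0, 0, 1], [0, 0, 0, 0, 0, 0, 1]]}}

```text
time_s: 28.7
eef_pos: [0.5269, 0.0151, 0.1574]
orientation: [0.806, 0.592, 0.002, 0.002]
force: [0.2, 1.0, 0.0]
width: 0.0855
```

```bash
sed -e "s/c0=np.array.*/c0=np.array([.5392,.0565])/" -e "s/\.0195)/ZT)/" -e "s/^goto.*//" -e "s/'w11.png'/'w12.png'/" -e "s/ring.png/ring2.png/" ring.py > ring2.py; sed -i '1i ZT=.075' ring2.py
cat >> ring2.py <<'E'
for z in (.069,.072,.075,.078,.081):
    ZT=z; r=minimize(cost,x,(gg,),method='Nelder-Mead',options=dict(initial_simplex=x+np.array([[0,0,0],[.001,0,0],[0,.001,0],[0,0,.03]])));print(z,r.fun,r.x[:2].round(4),np.degrees(r.x[2])%45)
S=snap('side','s2.png')
for n in('ring_top','ring','disk'):
  for d in mark_of(n,'side')[:2]: print(n,np.round(d['position'],4),round(d['p'],2))
E
python3 ring2.py
```

```text
t 28.75 p [0.527  0.0156 0.1571] q [0.8063 0.5916 0.0023 0.0019] F [ 0.1  0.3 -0.2] M [-0.02 -0.   -0.03] w 0.0849 j [ 0.03   0.011 -0.046  1.508 -0.     1.905]
-87.19940185546875 [0.5407 0.0571] 26.84821850918743
-87.19801330566406 [0.5407 0.0571] 26.84164923353569
-87.19683074951172 [0.5407 0.0571] 26.88567938043913
scan [(0, np.float64(-64.9)), (5, np.float64(-65.3)), (10, np.float64(-66.3)), (15, np.float64(-68.5)), (20, np.float64(-76.4)), (25, np.float64(-86.0)), (30, np.float64(-84.8)), (35, np.float64(-73.6)), (40, np.float64(-66.6))]
0.069 -66.05845642089844 [0.5405 0.0572] 27.271308459791637
0.072 -79.28675079345703 [0.5407 0.057 ] 26.51633209365892
0.075 -87.19940185546875 [0.5407 0.0571] 26.84821850918743
0.078 -87.38320922851562 [0.5407 0.0574] 27.610687538198388
0.081 -79.10408782958984 [0.5406 0.058 ] 27.271469968338582
ring_top [0.5447 0.0597 0.0559] 0.42
ring [0.5403 0.0577 0.0584] 0.88
disk [0.5394 0.0581 0.0557] 0.58
disk [ 0.6007 -0.2502  0.0025] 0.41
```

```bash
python3 -c "
from h import *
st();print(workorder.job_done())"
```

```text
t 29.05 p [0.5274 0.0171 0.1568] q [0.8056 0.5924 0.0021 0.0016] F [ 0.2 -0.4 -0.2] M [-0.04 -0.02  0.03] w 0.0854 j [ 0.033  0.013 -0.045  1.508 -0.     1.906]
the job is handed in; nothing more can be done
None
```

The filter holder is closed and the job is handed in at 29 s; the arm has let go and is clear of everything.

- **Disk:** I picked the steel disk (not the red one), lowered it into the mouth and let go. A close picture showed it flat and concentric in the bore, knob up.
- **Ring, finding the gaps:** The lugs first rested on the lands, with about 4.7 N of contact. After a 45° clockwise turn they dropped into the gaps, and the ring came to rest on the disk with about 3.5 N.
- **Ring, screwing down:** I turned it about 43° clockwise, inside the 36 to 47° range and short of the stop. It followed the thread down until its lower edge was about 12 mm below the rim. Every force I read was under 5 N.

**Last checks:**
- **Angle:** The released ring's angle in the wrist picture agrees with the final gripper angle to within 1°, so it had not turned back.
- **Centring:** The ring's centre was within about 2 mm of the mouth, which is the camera's accuracy.
- **Height:** This was less clear. The picture put the ring's top at about 76 to 77 mm, where 75 mm is expected. The network's ring height in the side view (58 mm against 55.5 mm) was also high, though within its 4 mm error. Its ring-top height (56 mm) was plainly wrong. I relied on the turn angle and the gripper height during screwing instead.
- **Bystanders:** I did not check them in a final picture, but no contact with them was felt.

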